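# Finish packing the courier's sample tray

## Task

Finish packing the open yellow sample tray for the courier: put in the vial rack with the carrying handle, the square bottle and the flat bottle, next to the squat jar and the carton that are already packed. It is a close fit, so lay it out so that all five end up inside the tray's walls, each standing upright and flat on its floor. Keep what you carry upright, set it down without dropping it, and leave the wash bottle, the purple tube rack and the marker pen where they are.

Things in the scene. Friction and masses are not known exactly. Their poses are not given: they have to be found in the camera images.
- tray: Open yellow plastic tray, fixed to the bench, at any yaw. Inside 176 mm along x, 131 mm along y, no dividers; walls 4 mm thick, 48 mm high, above them a rim flared out by 6 mm up to 58 mm height; floor 4 mm thick. Origin: centre of its underside on the bench, z up. Jar and carton stand at its +x end.
- tray_in (a point): Centre of the tray's inner floor (4 mm above tray), axes as the tray's. The free space is an L, about 112 mm long beside the jar (+y half), 84 mm beside the carton (-y half). One layout only: rack across the full width at the -x end wall, square bottle between rack and jar, flat bottle between rack and carton. Gaps add up to 8 mm along x, 7 to 9 mm along y.
- vial_rack: White rack, 44 mm along x, 124 mm along y, body 42 mm high, with 8 glass vials fixed in it (tops at 60 mm, at |y| 22 to 57 mm), and a handle in the middle: a post ending in a grip 14 mm thick along x, 32 mm long along y, from 74 to 98 mm above the underside. Foot tapers in by 4 mm over its lowest 8 mm. Origin: centre of the underside. Loose on the bench, about 0.25 kg.
- square_bottle: White opaque square bottle with a dark round screw cap: body 62 x 62 mm in x and y, 72 mm high; cap 40 mm in diameter, from 84 to 108 mm above the underside. Closed, rigid. Foot tapers in by 4 mm over its lowest 8 mm. Origin: centre of the underside. Loose on the bench at any yaw, about 0.28 kg.
- flat_bottle: White opaque flat rectangular bottle with a dark round screw cap: body 34 mm along x, 60 mm along y, 98 mm high; cap 26 mm in diameter, from 106 to 122 mm above the underside. In the tray its 60 mm side runs along the tray's y. Closed, rigid. Foot tapers in by 4 mm over its lowest 8 mm. Origin: centre of the underside. Loose on the bench, about 0.16 kg.
- squat_jar: Squat amber glass jar with a white screw lid, already packed: 62 mm in diameter, 66 mm high in all. Origin: centre of the underside. Loose, stands on the tray's floor near the corner +x, +y of the tray, a millimetre or two off the walls.
- carton: Plain cardboard carton, already packed: 90 mm along its x (parallel to the tray's x), 62 mm along its y, 55 mm high. Origin: centre of the underside. Loose, stands on the tray's floor near the corner +x, -y of the tray, a millimetre or two off the walls.
- wash_bottle: Bystander: white wash bottle, 64 mm in diameter, with a bent red spout, 200 mm high in all. Stands loose to the left of the work. Origin: centre of the underside.
- tube_rack: Bystander: purple rack with capped tubes, 75 x 110 mm, 101 mm high. Stands loose beyond the work. Origin: centre of the underside.
- marker: Bystander: grey marker pen, 113 mm long, 12 mm thick, lying loose near the record sheet beyond the work. Origin: centre of the underside.
Not all that is in view belongs to the job. Leave any blue or red look-alike of the carton alone. Of the things like the vial_rack, leave any that is pink; of the rest the smaller one is meant.

How it is judged:
By the outcome, as a careful person would: the job done as asked, in the order asked, and still so for the second after the job is handed in, with the robot touching nothing.
It also fails if it takes over 72 s, if anything falls off the work surface, if the arm or the gripper's body presses on something with over 40 N, if the wrist force passes 120 N, or if a joint passes its speed limit or range.

## Robot

A 7-joint arm with a two-finger parallel gripper is mounted at the origin on the work surface. World frame = base frame: x ahead of the robot, y to its left, z up, the work surface at z = 0. Lengths are in mm, angles in rad, forces in N, time in s.
With the tool pointing down it reaches from about 400 to 850 mm from the base axis. Payload 10.4 kg.
Tool frame: the origin (TCP) lies at the centre of the arm's flange, where the gripper is bolted on; the fingertips stand 173 mm ahead of it and the grasp point (between the pads) lies 155 mm ahead of it; z points along the fingers, y is the line along which they close (so a half turn about z gives the same grasp; the last joint's range is limited). The gripper opens to 85 mm and grips with 20 to 120 N. Pads are 22 mm wide; open, the fingers measure 114 mm over their backs; the gripper's body (76 mm by 85 mm) begins 54 mm behind the grasp point. The pads swing forward as they close: fully open they stand 13 mm farther back than shut.
Start: joints at [1.117, 0.332, -0.065, 1.46, 0.022, 1.35, -0.088], TCP at [261.013, -567.895, 404.738] pointing down, gripper open.
Joint ranges: [-2.6, 2.6], [-0.5, 2.12], [-1.47, 1.34], [0.16, 2.42], [-1.27, 4.41], [0.06, 2.06], [-2.6, 2.6]. Speed limits (rad/s): [2.22, 2.22, 2.79, 2.79, 3.14, 3.14, 3.14].

## Interface

Orientations are given as a unit quaternion [w, x, y, z].
In Python, from plant import env, kinematics, vision, workorder gives the robot as it stands. Calls block until the motion is done:
- env.goto(position, orientation): joint-space move of the TCP to a pose.
- env.move_l(position, ori=None, v=150, guard=None): straight line of the TCP; ori=None keeps the orientation; v is the mean speed in mm/s. With guard (N) it stops when the force on the tool has changed by that much, and returns True; else False.
- env.set_joints(angles): joint-space move.
- env.let_go() and env.gripper_close(): open the fingers fully, or close them until they stop; the grip force is fixed at half the most.
- env.hold(seconds).
- kinematics.ik(position, orientation): joint angles nearest the present ones, or None.
- env.get_obs(): the state.
- vision.capture(name): name is "side" or "top" or "wrist"; returns the picture (420x560x3 uint8, red, green, blue); there is no depth.
- vision.calibration(name): a dict with "fov_y" (degrees; the focal length in pixels is half the picture's height over the tangent of half this angle, whatever the lens; pixels are square), "cx", "cy" (the principal point, pixels), "view" (4x4, takes a point from world to camera coordinates). Camera axes: x right, y down, z forward; pixel columns grow to the right and rows downward; lengths in mm; the calibration is good to about 2 mm. The wrist camera is an equidistant fisheye: a pixel r from the principal point sees the ray r / f radians off the axis. A picture is of the moment at which its call begins: read the wrist's pose just before it. calibration takes no time and is no camera call; for the wrist camera it gives the pose at the moment of the call.
A pose or a line that the arm cannot do raises env.PlanningError and nothing moves.
- workorder.finish_job(): hands the job in; it is judged then, once.
The state is a dict: "time": time; "joint_pos": joint angles; "qd": joint speeds; "tau": joint torques, N m; "eef_pos": TCP position; "ee_rot": TCP orientation; "ft_force": force on the tool from outside, world axes, zero at the start; "torque": the same for the moment, N m; "grip_width": finger opening in mm; "grip_force": force on a finger pad.
Only numpy, scipy, OpenCV 4.12 (cv2) and the standard library are available. Lean on these libraries where they do the work, as an engineer would, in place of code of your own. Each camera call takes 0.05 s, during which the arm holds its last target. There are 200 camera calls.

## Working session

There is one attempt and no reset: what is moved stays moved. The work goes in short steps, each a Python script; the robot and the scene stay as the last script left them, time stands still between calls to the robot, and variables do not carry over. Pictures are saved under pics/ and viewed, at most 10 in all, crops included, and the job is handed in when it is done.

```bash
mkdir -p pics; ls
python3 - <<'E'
from plant import env, kinematics, vision, workorder
import cv2,numpy as np
for n in ("top","side"):
    im=vision.capture(n); cv2.imwrite(f"pics/{n}0.png",cv2.resize(im[:,:,::-1],(784,588),interpolation=cv2.INTER_CUBIC))
    cv2.imwrite(f"raw_{n}.png",im[:,:,::-1])
    c=vision.calibration(n); print(n,{k:(np.round(v,3).tolist()) for k,v in c.items()})
print(env.get_obs())
E
```

```text
pics
top {'fov_y': 48.71, 'cx': 278.906, 'cy': 206.212, 'view': [[0.011, -1.0, -0.001, -24.642], [-0.985, -0.011, -0.173, 544.418], [0.173, 0.003, -0.985, 1373.813], [0.0, 0.0, 0.0, 1.0]]}
side {'fov_y': 44.662, 'cx': 278.595, 'cy': 210.813, 'view': [[0.995, -0.093, 0.025, -568.218], [-0.024, -0.494, -0.869, 57.004], [0.093, 0.865, -0.494, 1190.989], [0.0, 0.0, 0.0, 1.0]]}
{'time': 0.1, 'joint_pos': array([ 1.11740166,  0.33282136, -0.06469   ,  1.46080501,  0.02162052,
        1.34988666, -0.08848212]), 'qd': array([ 0.00124808, -0.00204093, -0.00128764, -0.00280957, -0.0013034 ,
        0.00064668,  0.00140979]), 'tau': array([ 1.61954838e-03, -6.26745844e+01,  4.91570507e-02, -3.92427027e+01,
        1.62532000e-02,  7.10554625e-03, -9.05011166e-05]), 'eef_pos': array([ 260.95468172, -567.80960788,  404.01239939]), 'ee_rot': array([-5.88808489e-04,  9.76888045e-01,  2.13750726e-01, -1.67602977e-04]), 'ft_force': array([0.35280839, 0.0950326 , 0.32334539]), 'torque': array([-0.06710261,  0.017543  ,  0.04244089]), 'grip_force': 0.0, 'grip_width': 85.46891509867156}
```

View pics/top0.png

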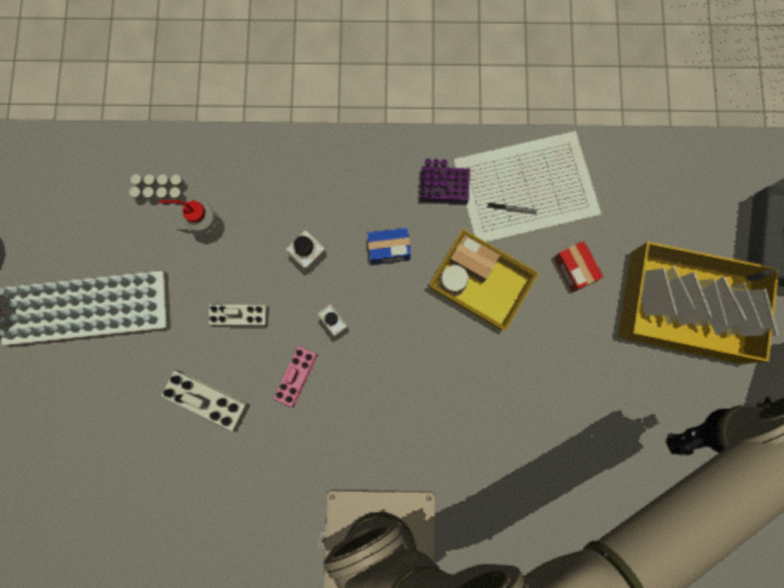

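View pics/side0.png

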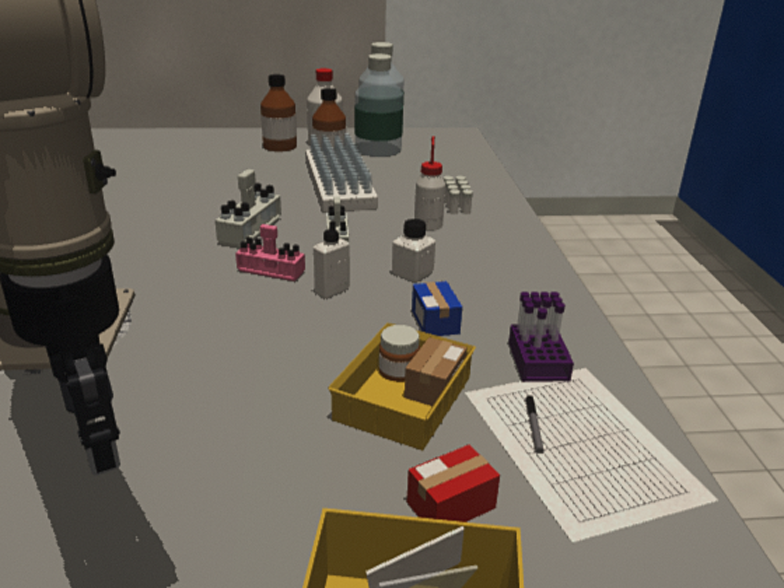

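The top view shows our tray centred near (483,280), with its +x end (jar and carton) to the upper left. The smaller white rack is at (238,315), the square bottle at (305,250) and the flat bottle at (332,321). The larger white rack, the pink one, and the blue and red cartons are the decoys. Next come coarse positions, then close wrist views.

```bash
cat > h.py <<'E'
from plant import env, kinematics, vision, workorder
import cv2, numpy as np
from scipy.spatial.transform import Rotation as R
def foc(c): return 210/np.tan(np.radians(c["fov_y"])/2)
def project(c,P,fish):
    P=np.atleast_2d(P)@c["view"][:3,:3].T+c["view"][:3,3]
    f=foc(c)
    if fish:
        r=np.hypot(P[:,0],P[:,1]); s=f*np.arctan2(r,P[:,2])/np.maximum(r,1e-9)
    else: s=f/P[:,2]
    return np.c_[c["cx"]+s*P[:,0],c["cy"]+s*P[:,1]]
def back(c,uv,z,fish):
    d=(np.asarray(uv,float)-[c["cx"],c["cy"]])/foc(c); r=np.hypot(*d)
    d=np.r_[d*(np.sin(r)/r if r>1e-9 else 1),np.cos(r)] if fish else np.r_[d,1]
    Rm=np.asarray(c["view"])[:3,:3]; o=-Rm.T@c["view"][:3,3]; w=Rm.T@d
    return (o+w*(z-o[2])/w[2])[:2]
def ortho(im,c,z,cen,half,fish=True,s=2):
    """orthophoto on plane z, s px/mm; column = -y, row = -x (like top view)"""
    n=int(2*half*s); a=half-(np.arange(n)+.5)/s
    X,Y=np.meshgrid(cen[0]+a,cen[1]+a,indexing='ij')
    p=project(c,np.c_[X.ravel(),Y.ravel(),np.full(n*n,z)],fish).astype(np.float32).reshape(n,n,2)
    return cv2.remap(im,p,None,cv2.INTER_LINEAR)
def oxy(uv,cen,half,s=2): return np.array([cen[0]+half-(uv[1]+.5)/s, cen[1]+half-(uv[0]+.5)/s])
def down(yaw):  # tool z down, tool y axis (closing line) at world angle yaw
    y=np.array([np.cos(yaw),np.sin(yaw),0]); z=np.array([0,0,-1.]); x=np.cross(y,z)
    q=R.from_matrix(np.c_[x,y,z]).as_quat(); return q[[3,0,1,2]]
def say(m=""):
    o=env.get_obs(); print(m,"t%.2f"%o["time"],np.round(o["eef_pos"],1),"F",np.round(o["ft_force"],1),"w%.1f g%.1f"%(o["grip_width"],o["grip_force"]))
    return o
E
python3 - <<'E'
from h import *
c=vision.calibration("top")
for n,uv,z in [("rack handle",(233,313),98),("sq cap",(303,246),108),("flat cap",(331,318),122),("tray top",(465,231),58),("tray right",(537,273),58),("tray bot",(503,330),58),("tray left",(429,285),58),("jar",(455,278),66),("bigrack",(192,400),98),("pink",(292,376),98),("wash",(195,211),170)]:
    print(n,back(c,np.array(uv)/1.4,z,False).round())
w=vision.calibration("wrist"); V=np.asarray(w["view"]); o=env.get_obs()
q=o["ee_rot"]; Rt=R.from_quat(np.r_[q[1:],q[0]]).as_matrix()
cam=-V[:3,:3].T@V[:3,3]; print(w["fov_y"],w["cx"],w["cy"],"cam in tool",Rt.T@(cam-o["eef_pos"]),(Rt.T@V[:3,:3].T).round(3))
E
```

```text
rack handle [481. 310.]
sq cap [624. 167.]
flat cap [469. 103.]
tray top [ 674. -182.]
tray right [ 581. -338.]
tray bot [ 455. -261.]
tray left [ 552. -102.]
jar [ 566. -158.]
bigrack [300. 385.]
pink [351. 182.]
wash [680. 381.]
65.70646984690485 281.9435064400434 205.65320165812778 cam in tool [82.13072824  0.36600877 31.24242722] [[-0.    -0.946 -0.323]
 [ 1.    -0.001  0.001]
 [-0.001 -0.323  0.946]]
```

```bash
cat >> h.py <<'E'
def look(cen,z,yaw,name,off=45):
    x=np.array([-np.sin(yaw),np.cos(yaw)]); p=np.r_[np.asarray(cen)-off*x,z]
    env.goto(p,down(yaw)); env.hold(0.15)
    c=vision.calibration("wrist"); im=vision.capture("wrist")
    np.savez(name,im=im,**{k:np.asarray(v) for k,v in c.items()}); say(name); return im,c
E
python3 - <<'E'
from h import *
T=(565,-221)
im,c=look(T,430,np.radians(-30),"v_tray")
o1=ortho(im,c,58,T,150)
im,c=look((480,308),430,np.radians(20),"v_rack",off=45)
o2=ortho(im,c,98,(510,210),190)
print(c["view"].round(2).tolist())
cv2.imwrite("pics/tray_o.png",o1[:,:,::-1]); cv2.imwrite("pics/rack_raw.png",im[:,:,::-1])
E
```

```text
v_tray t1.84 [ 542.  -261.1  429.9] F [0.6 0.1 0.3] w85.6 g0.0
v_rack t3.95 [495.8 265.  429.9] F [ 0.4 -0.2  0.4] w85.7 g0.0
[[0.94, 0.34, -0.0, -555.31], [0.32, -0.89, 0.32, 24.99], [0.11, -0.31, -0.95, 430.15], [0.0, 0.0, 0.0, 1.0]]
```

View pics/tray_o.png

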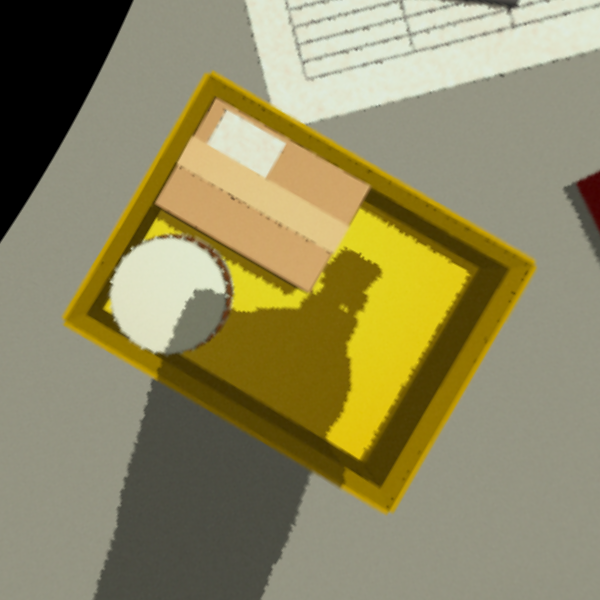

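View pics/rack_raw.png

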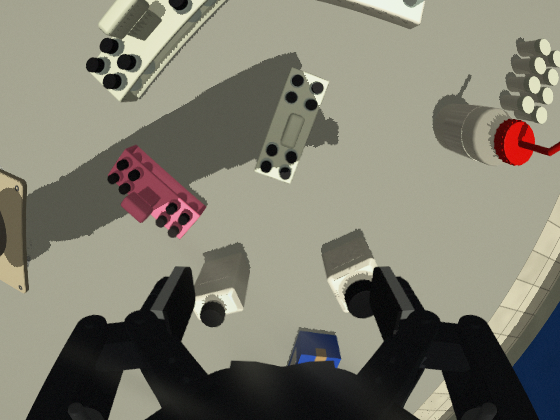

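The tray ortho at z=58 shows rim corners at (210,73), (535,263), (390,512) and (65,320), so the rim is 188x144 mm. That fits 176+12 by 131+12. The raw wrist view shows the small rack at (293,130), with the flat bottle at (213,313) and the square bottle at (360,298). Next I fit tray, carton, jar and rack numerically.

```bash
cat >> h.py <<'E'
def load(n):
    d=np.load(n+".npz"); return d["im"],{k:d[k] for k in d.files if k!="im"}
def biggest(m,hull=True):
    cs=cv2.findContours(m.astype(np.uint8),cv2.RETR_EXTERNAL,cv2.CHAIN_APPROX_NONE)[0]
    k=max(cs,key=cv2.contourArea); return cv2.convexHull(k) if hull else k
def rect(k,cen,half,s=2):
    b=cv2.boxPoints(cv2.minAreaRect(k)); P=np.array([oxy(p,cen,half,s) for p in b])
    e=[P[1]-P[0],P[2]-P[1]]; L=[np.hypot(*v) for v in e]; i=int(np.argmax(L))
    return P.mean(0),np.degrees(np.arctan2(e[i][1],e[i][0]))%180,max(L),min(L)
E
python3 - <<'E'
from h import *
im,c=load("v_tray"); T=(565,-221)
def hsv(z): return cv2.cvtColor(ortho(im,c,z,T,150),cv2.COLOR_RGB2HSV).astype(int)
h=hsv(58); m=(h[...,0]>18)&(h[...,0]<32)&(h[...,1]>190)&(h[...,2]>60)
m=cv2.morphologyEx(m.astype(np.uint8),cv2.MORPH_OPEN,np.ones((3,3)))
print("tray",rect(biggest(m),T,150))
h=hsv(55); m=(h[...,0]>5)&(h[...,0]<18)&(h[...,1]>70)&(h[...,2]>150); m=cv2.morphologyEx(m.astype(np.uint8),cv2.MORPH_OPEN,np.ones((5,5)))
print("carton",rect(biggest(m),T,150))
h=hsv(66); m=(h[...,1]<60)&(h[...,2]>110); m[:, 260:]=0;m[:200]=0;m[370:]=0; m=cv2.morphologyEx(m.astype(np.uint8),cv2.MORPH_OPEN,np.ones((5,5)))
(u,r)=cv2.minEnclosingCircle(biggest(m)); print("jar",oxy(u,T,150),r/2)
im,c=load("v_rack"); C=(481,310)
g=ortho(im,c,60,C,90,s=3); cv2.imwrite("pics/rack_o.png",g[:,:,::-1])
g2=ortho(im,c,98,C,90,s=3)
m=(g.max(2)<60).astype(np.uint8); m=cv2.morphologyEx(m,cv2.MORPH_OPEN,np.ones((5,5)))
n,l,st,ce=cv2.connectedComponentsWithStats(m)
for i in range(1,n):
    if st[i,4]>100: print(oxy(ce[i],C,90,3).round(1),st[i,4],ce[i].round())
cv2.imwrite("pics/rack_o2.png",np.hstack([g,g2])[:,:,::-1][::,:,:] if 0 else cv2.resize(np.hstack([g,g2])[:,:,::-1],(800,400)))
E
```

```text
tray (array([ 568.7071 , -220.68115], dtype=float32), np.float32(59.57421), np.float32(192.09126), np.float32(147.2935))
carton (array([ 621.75, -228.5 ], dtype=float32), np.float32(0.0), np.float32(7.0), np.float32(5.5))
jar [ 571.17456055 -105.        ] 53.04608917236328
[496.7 346.6] 990 [160. 223.]
[496.2 365.1] 893 [104. 224.]
[496.4 287.7] 1079 [337. 223.]
[496.2 269.3] 966 [391. 224.]
[474.9 365.3] 996 [103. 288.]
[475.  346.7] 959 [159. 287.]
[474.8 287.6] 1054 [337. 288.]
[474.8 269.2] 1023 [392. 288.]
```

View pics/rack_o2.png

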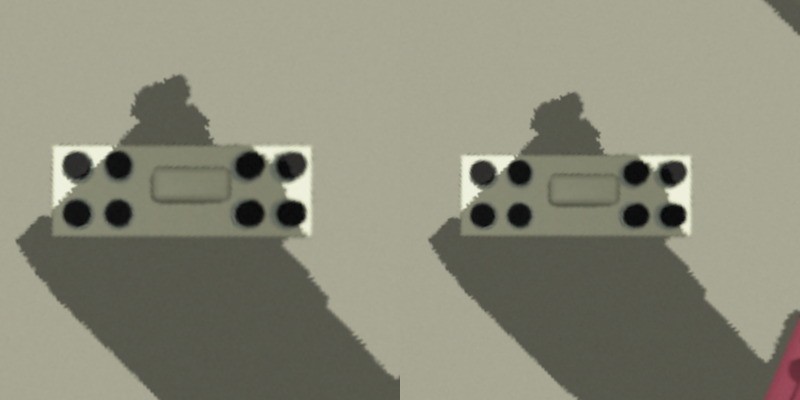

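The rack fit agrees at both heights: caps at z=60 and grip at z=98 both give centre (485.6, 317.2), with its long side along world y. Next I fix the carton and jar fits and cross-check the tray using its inner floor edges.

```bash
cat >> h.py <<'E'
def orthot(im,c,z,O,yaw,hx=110,hy=90,s=2):
    """orthophoto in the tray frame: column=+x, row=-y"""
    X,Y=np.meshgrid((np.arange(2*hx*s)+.5)/s-hx, hy-(np.arange(2*hy*s)+.5)/s)
    c_,s_=np.cos(yaw),np.sin(yaw)
    P=np.c_[(O[0]+c_*X-s_*Y).ravel(),(O[1]+s_*X+c_*Y).ravel(),np.full(X.size,z)]
    return cv2.remap(im,project(c,P,True).astype(np.float32).reshape(*X.shape,2),None,cv2.INTER_LINEAR)
E
python3 - <<'E'
from h import *
im,c=load("v_tray"); O=(568.7,-220.7); y=np.radians(59.57)
a=orthot(im,c,4,O,y); b=orthot(im,c,55,O,y)
cv2.imwrite("pics/trayf.png",cv2.resize(np.hstack([a,b])[:,:,::-1],(800,327)))
j=orthot(im,c,66,O,y)
for n,g in (("carton",b),("jar",j)):
    h=cv2.cvtColor(g,cv2.COLOR_RGB2HSV).astype(int)
    m=((h[...,1]<150)&(h[...,2]>130)) if n=="carton" else ((h[...,1]<75)&(h[...,2]>60))
    m=m.copy(); 
    X,Y=np.meshgrid((np.arange(440)+.5)/2-110,90-(np.arange(360)+.5)/2)
    m&=(abs(X)<91)&(abs(Y)<70)&((Y<2) if n=="carton" else (Y>-4))&(X>-20)
    m=cv2.morphologyEx(m.astype(np.uint8),cv2.MORPH_OPEN,np.ones((7,7)))
    k=biggest(m); f=lambda p:(p[0]/2-110+.25,90-p[1]/2-.25)
    r=cv2.minAreaRect(k); print(n,f(r[0]),r[1][0]/2,r[1][1]/2,r[2])
# edge profiles (blue-ish brightness) on the floor plane and rim plane
g=orthot(im,c,58,O,y)
for nm,img in (("floor",a),("rim",g)):
    print(nm,"x-profile y=-45..-35", [int(v) for v in img[250:270,:,0].mean(0)[0:90:2]])
    print(nm,"y-profile x=-40..-30 bottom", [int(v) for v in img[::2,140:160,0].mean(1)[130:180]])
    print(nm,"y-profile top", [int(v) for v in img[::2,140:160,0].mean(1)[0:50]])
    print(nm,"x-profile right y 5..15",[int(v) for v in img[150:170,:,0].mean(0)[350:440:2]])
E
```

```text
carton (40.5, -33.25) 62.0 91.5 90.0
jar (55.25, 33.5) 55.5 56.0 90.0
floor x-profile y=-45..-35 [145, 145, 145, 144, 144, 142, 126, 100, 75, 75, 75, 75, 74, 75, 75, 75, 75, 75, 75, 75, 76, 83, 104, 124, 143, 191, 215, 225, 225, 225, 225, 225, 226, 225, 225, 225, 225, 226, 225, 225, 225, 225, 225, 225, 225]
floor y-profile x=-40..-30 bottom [225, 225, 225, 225, 225, 225, 225, 225, 225, 225, 225, 225, 225, 225, 225, 225, 225, 225, 224, 217, 186, 149, 124, 119, 117, 99, 79, 68, 68, 68, 68, 67, 67, 72, 112, 129, 133, 132, 133, 133, 132, 131, 133, 163, 188, 190, 172, 150, 148, 148]
floor y-profile top [76, 76, 76, 76, 78, 99, 107, 102, 92, 87, 87, 87, 88, 88, 87, 86, 81, 73, 65, 66, 65, 65, 66, 67, 87, 107, 118, 120, 120, 121, 120, 120, 120, 120, 120, 120, 121, 121, 121, 120, 120, 121, 121, 120, 121, 120, 120, 121, 121, 120]
floor x-profile right y 5..15 [204, 200, 199, 202, 205, 194, 194, 193, 191, 193, 203, 197, 197, 194, 190, 194, 202, 214, 218, 220, 223, 221, 209, 130, 72, 72, 72, 73, 71, 93, 129, 137, 137, 137, 137, 137, 138, 138, 170, 192, 190, 171, 152, 148, 148]
rim x-profile y=-
[... 281 characters left out ...]
5, 225, 225, 225, 224, 221, 202, 156, 120, 119, 111, 90, 72, 68, 68, 68, 68, 70, 96, 124, 132, 134, 134, 133, 129, 129, 153, 195, 192, 158, 149, 148, 149, 149, 149, 149, 148, 148, 148, 148, 149, 148, 148, 149, 148]
rim y-profile top [75, 75, 76, 76, 76, 76, 76, 76, 76, 75, 76, 76, 76, 76, 76, 79, 94, 109, 101, 90, 87, 87, 87, 87, 87, 85, 77, 68, 65, 66, 65, 65, 73, 98, 117, 120, 120, 120, 119, 120, 120, 120, 120, 120, 120, 120, 119, 120, 120, 120]
rim x-profile right y 5..15 [199, 200, 197, 196, 205, 202, 201, 198, 196, 201, 210, 213, 211, 220, 219, 192, 72, 72, 71, 72, 70, 111, 134, 138, 137, 137, 137, 138, 149, 190, 194, 172, 150, 148, 147, 148, 148, 148, 148, 148, 148, 147, 147, 147, 148]
```

View pics/trayf.png

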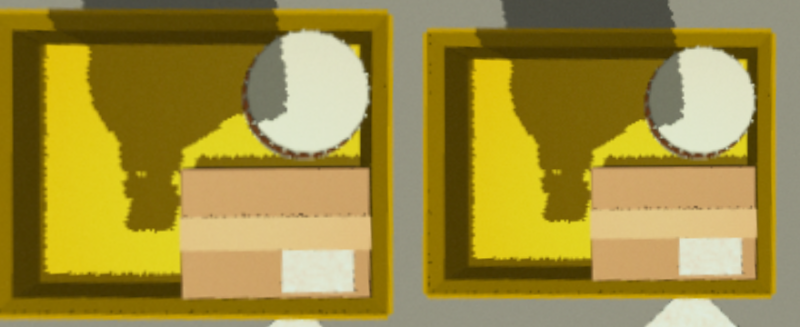

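The carton fits at (40.5, -33.2) in the tray frame, about 1.5 mm off both walls. The floor edges fall at -88 and ±65.5, so tray pose (568.7, -220.7), yaw 59.57° is good. Now pick and place the rack.

```bash
cat >> h.py <<'E'
O=np.array([568.7,-220.7]); TY=np.radians(59.57)
def tray(x,y): return O+[np.cos(TY)*x-np.sin(TY)*y,np.sin(TY)*x+np.cos(TY)*y]
def pick(xy,yaw,gz,lift):
    env.goto(np.r_[xy,gz+155+45],down(yaw)); env.move_l(np.r_[xy,gz+155],v=90)
    env.gripper_close(); say("gripped"); env.move_l(np.r_[xy,lift],v=150); say("lifted")
def place(xy,yaw,gz,lift):
    """returns True if the bottom was felt where it must be"""
    env.move_l(np.r_[xy,lift],down(yaw),v=230)
    env.move_l(np.r_[xy,gz+155+4+60],v=150); env.hold(.2); say("above")
    env.move_l(np.r_[xy,gz+155+4+8],v=60,guard=12); say("low")
    hit=env.move_l(np.r_[xy,gz+155+4-3],v=15,guard=5); o=say(f"down hit={hit}")
    return hit and abs(o["eef_pos"][2]-(gz+159))<3
def release(xy,gz,lift):
    env.let_go(); say("open"); env.move_l(np.r_[xy,gz+155+4+60],v=100); env.move_l(np.r_[xy,lift],v=200)
E
python3 - <<'E'
from h import *
p=tray(-64.3,0); print(p)
for xy,z,y in (((485.6,317.2),242,0),((485.6,317.2),400,0),(p,400,TY),(p,246,TY)):
    q=kinematics.ik(np.r_[xy,z],down(y)); print(None if q is None else q.round(2))
pick((485.6,317.2),0,87,400)
if env.get_obs()["grip_width"]>8:
    print(place(p,TY,87,400))
    im=vision.capture("wrist"); cv2.imwrite("pics/p1.png",im[:,:,::-1])
E
```

```text
[ 536.13299483 -276.14258449]
[ 0.02  0.53 -0.85  1.72  0.44  1.09 -0.97]
[ 0.09  0.38 -0.93  1.55  0.31  1.37 -0.88]
[ 1.05  0.41 -0.85  1.49  0.31  1.38  1.23]
[ 1.01  0.55 -0.79  1.66  0.42  1.11  1.14]
gripped t5.91 [485.8 317.2 242.2] F [1.3 1.  0.9] w12.9 g59.0
lifted t7.11 [485.5 317.  398.9] F [ 1.1 -0.4 -3.4] w13.1 g58.4
above t10.82 [ 536.4 -276.2  307.1] F [-0.5 -1.2 -2.3] w12.7 g58.4
low t11.84 [ 536.3 -276.2  254.4] F [ 0.8  0.4 -2.4] w13.2 g58.4
down hit=True t12.39 [ 536.2 -276.   246.1] F [-1.2  0.4  4.4] w13.1 g59.6
True
```

Run:
```python
from h import *
p=tray(-64.3,0); release(p,87,400)
for n,cen,z in (("v_flat",(469,103),98),("v_sq",(624,167),72)):
    im,c=look(cen,400,np.radians(22),n,off=75)
    g=ortho(im,c,z,cen,75,s=2.6); cv2.imwrite(n+"_o.png",g[:,:,::-1])
cv2.imwrite("pics/bot.png",np.hstack([cv2.imread("v_flat_o.png"),cv2.imread("v_sq_o.png")]))
```

```text
open t13.13 [ 535.6 -276.   245.1] F [ 0.9  0.4 -0. ] w85.5 g0.0
v_flat t15.90 [497.4  32.5 399.8] F [-0.2  0.3 -1.1] w85.1 g0.0
v_sq t16.81 [651.6  96.8 401. ] F [-0.5 -0.3  0.5] w85.3 g0.0
```

View pics/bot.png

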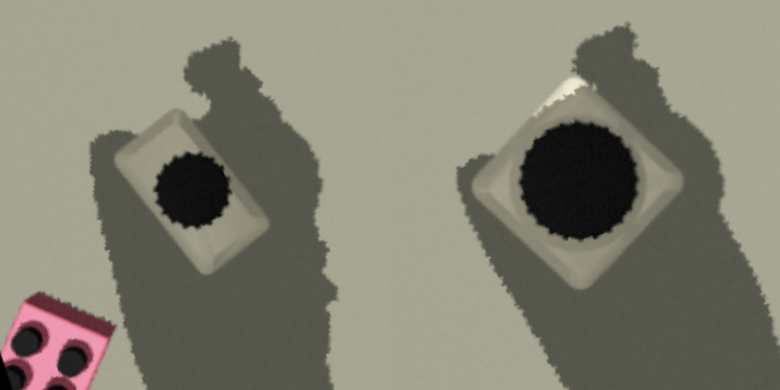

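The overhead crops show the flat bottle with its cap near (193,190) and long axis about 54° off horizontal, and the square bottle as a diamond with its cap near (578,180). The centre comes from the cap, and yaw from fitting the known rectangle to the edges.

Run:
```python
from h import *
from scipy.ndimage import map_coordinates
from scipy.optimize import differential_evolution as DE
for n,cen,zc,zb,L,W,r in (("v_flat",(469,103),122,98,60,34,13),("v_sq",(624,167),108,72,62,62,20)):
    im,c=load(n)
    g=ortho(im,c,zc,cen,75,s=4); m=cv2.morphologyEx((g.max(2)<42).astype(np.uint8),cv2.MORPH_OPEN,np.ones((9,9)))
    N,l,st,ce=cv2.connectedComponentsWithStats(m)
    i=1+np.argmin([np.hypot(*(x-300)) for x in ce[1:]])
    cap=oxy(ce[i],cen,75,4); print(n,"cap",cap.round(1),"diam",2*np.sqrt(st[i,4]/np.pi)/4)
    g=cv2.GaussianBlur(cv2.cvtColor(ortho(im,c,zb,cen,75,s=4),cv2.COLOR_RGB2GRAY).astype(np.float32),(0,0),3)
    gx,gy=cv2.Sobel(g,-1,1,0),cv2.Sobel(g,-1,0,1)
    t=np.linspace(-.38,.38,60)
    def cost(p,full=False):
        x,y,a,k=p; e=np.array([np.cos(a),np.sin(a)]); f=np.array([-e[1],e[0]]); s=0
        for u,v,Lu,Lv in ((e,f,L,W),(-e,f,L,W),(f,e,W,L),(-f,e,W,L)):
            P=np.array([x,y])+u*(Lu/2+k)+np.outer(t*Lv,v)
            px=(cen[1]+75-P[:,1])*4-.5; py=(cen[0]+75-P[:,0])*4-.5
            A=map_coordinates(gx,[py,px],order=1); B=map_coordinates(gy,[py,px],order=1)
            # outward normal u in pixel axes: (-uy,-ux)
            s+=np.minimum(abs(A*u[1]+B*u[0]),60).mean()
        return -s
    lo=0 if L!=W else 0; hi=np.pi if L!=W else np.pi/2
    R_=DE(cost,[(cap[0]-6,cap[0]+6),(cap[1]-6,cap[1]+6),(lo,hi),(-2,2)],seed=1,popsize=30,tol=1e-8)
    print("  rect",R_.x[:2].round(1),"long-axis yaw",np.degrees(R_.x[2]).round(2),"grow",R_.x[3].round(2),R_.fun)
```

```text
v_flat cap [470.3 104.1] diam 24.81632632550775
  rect [470.4 104.2] long-axis yaw 38.3 grow -0.26 -131.00614952015778
v_sq cap [628.3 169.8] diam 38.70048568127125
  rect [628.4 169.8] long-axis yaw 46.94 grow -0.36 -126.73410722641361
```

Cap centres and rectangle fits agree to 0.1 mm. Now the square bottle.

Run:
```python
from h import *
p=tray(-9.2,31.6); a=np.radians(-45); gy=np.radians(46.94-45)
for xy,z,y in (((628.4,169.8),250,gy),((628.4,169.8),370,gy),(p,370,TY+a),(p,254,TY+a)):
    q=kinematics.ik(np.r_[xy,z],down(y)); print(None if q is None else q.round(2))
pick((628.4,169.8),gy,95,370)
if env.get_obs()["grip_width"]>30:
    print(place(p,TY+a,95,370))
```

```text
[ 0.29  0.68 -0.88  1.52  0.54  1.2  -0.65]
[ 0.31  0.58 -0.94  1.4   0.46  1.4  -0.59]
[ 1.12  0.44 -1.04  1.6   0.38  1.33  0.28]
[ 1.06  0.56 -0.97  1.72  0.5   1.14  0.2 ]
gripped t18.53 [628.6 169.9 250.6] F [0.9 0.4 3.4] w38.5 g60.0
lifted t19.48 [628.2 169.5 368.7] F [ 0.3 -0.4 -2.9] w38.7 g60.6
above t22.07 [ 537.2 -212.6  315.1] F [ 0.2 -0.3 -3.4] w38.5 g60.6
low t23.08 [ 537.  -212.6  262.4] F [ 1.  -0.1 -4.2] w38.8 g60.6
down hit=True t23.62 [ 536.9 -212.6  254.5] F [0.2 0.1 4.5] w38.5 g61.3
True
```

Seated at the floor height. Release, then check the tray before placing the flat bottle.

Run:
```python
from h import *
p=tray(-9.2,31.6); release(p,95,400)
im,c=look(O,430,np.radians(-30),"v_tray2",off=75)
cv2.imwrite("pics/t2.png",cv2.resize(np.hstack([orthot(im,c,42+4,O,TY),orthot(im,c,76,O,TY)])[:,:,::-1],(800,327)))
```

```text
open t24.14 [ 536.3 -212.6  253.6] F [0.2 0.8 0.1] w84.9 g0.0
v_tray2 t26.32 [ 531.4 -284.7  429.4] F [ 0.4 -0.4 -0.6] w85.4 g0.0
```

View pics/t2.png

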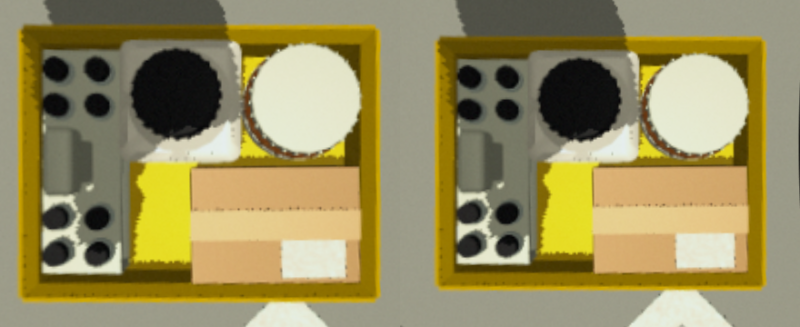

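The check shows the rack at x -87.5 to -42.3, y -60 to 62, and the square bottle at x -39 to 21.5, y 0.8 to 62. Both are clear of their neighbours. The free slot for the flat bottle is x -42.3 to -4.3, so it goes at (-23.3, -32.3).

Run:
```python
from h import *
p=tray(-23.3,-32.3); a=np.radians(22); gy=np.radians(38.3-90+22); b=(470.4,104.2); py=TY+a-np.pi
for xy,z,y in ((b,272,gy),(b,420,gy),(p,420,py),(p,276,py)):
    q=kinematics.ik(np.r_[xy,z],down(y)); print(None if q is None else q.round(2))
pick(b,gy,117,420)
if env.get_obs()["grip_width"]>18:
    print(place(p,py,117,420))
```

```text
[ 0.7   0.34 -1.13  1.94  0.35  1.08 -1.1 ]
[ 0.86  0.13 -1.23  1.76  0.12  1.34 -0.91]
[ 0.79  0.42 -0.61  1.37  0.24  1.42 -1.53]
[ 0.77  0.52 -0.57  1.54  0.3   1.16 -1.58]
gripped t29.07 [470.6 104.3 272.5] F [-1.5  0.6  6.1] w24.2 g58.6
lifted t30.21 [470.2 104.  419.2] F [-0.2  0.3 -1.2] w24.0 g58.8
above t32.92 [ 585.  -257.1  337.2] F [ 0.   0.6 -0.4] w23.8 g58.8
low t33.93 [ 584.9 -257.1  284.4] F [-0.9  1.   0.6] w24.0 g58.8
down hit=True t34.47 [ 584.8 -257.1  276.5] F [-0.4  0.9  4.8] w23.7 g59.4
True
```

Run:
```python
from h import *
p=tray(-23.3,-32.3); release(p,117,420)
im,c=look(O,430,np.radians(-30),"v_tray3",off=75)
a=orthot(im,c,58,O,TY); b=orthot(im,c,102,O,TY)
s=cv2.imread("raw_side.png"); s=vision.capture("side")[150:330,200:380]
cv2.imwrite("pics/t3.png",np.hstack([cv2.resize(np.hstack([a,b]),(600,245)),cv2.resize(s,(200,245))])[:,:,::-1])
```

```text
open t35.09 [ 584.4 -257.1  275.8] F [ 0.   0.5 -0.2] w85.3 g0.0
v_tray3 t37.73 [ 531.4 -285.4  429.8] F [-0.7  0.  -0.5] w85.4 g0.0
```

View pics/t3.png

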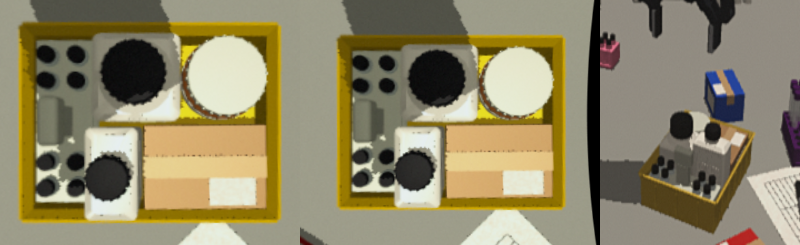

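The final view shows all five standing inside the tray, with the flat bottle at about (110,175) between rack and carton, and nothing else disturbed. Handing in.

```bash
python3 -c "
from plant import workorder; print(workorder.finish_job())"
```

```text
the job is handed in; nothing more can be done
None
```

The rack, square bottle and flat bottle are packed upright in the tray beside the jar and carton, and the job was handed in at about 38 s of the 72 s allowed; the hand-in returned no verdict.

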